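Proof-pull a carved mask's hanging bow with the spring scale

TASK

Proof-test the hanging bow of the carved mask: take the spring scale from the tool rest, drop its hook over the middle of the bow's bar, and draw the housing straight back from the mask, level and square to the bar, until the red band on the sprung rod has just come fully out of the housing. Do not overpull, touch the mask with nothing but the scale, and leave the gouges, mallet and sharpening stone where they are. Finish while still holding the scale steady at that pull, so that I can check the bow.

Things in the scene. Friction and masses are not known exactly. Their poses are not given: they have to be found in the camera images.
- scale: Spring scale, 0.2 kg: square blue housing with black end caps, 140 mm long, 28 x 28 mm. Origin at its middle, on its axis; x points to the hook end, z up. It lies level in one of the rest's three notches, axis 64 mm above the bench, pointing the rest's x way. Grip it by the two side faces near the middle (80 mm free between the uprights).
- rod (a joint): How far the sprung 10 mm rod is drawn out of the housing's front, in m: 0 at the start, 0.075 at most. The pull is 1.1 N at first plus 2.2 N per 10 mm. Thin black rings on it reach the housing's mouth at 0.010, 0.020, 0.030; the red band (12 mm long) begins to show at 0.038 and is just fully out at 0.050 (12 N).
- hook (a point): Centre of the hook's bend, on the scale's x axis, 116 mm + rod value from its origin. 6 mm steel in the scale's x-z plane: a shank 14 mm above the axis bends round this point (front 17 mm ahead of it) to a tip 14 mm straight below it. Open from below: a gap from 3 to 32 mm behind this point. Pulled tight, an 8 mm bar lies on the axis 7 mm ahead of this point.
- bar (a point): Middle of the hanging bow's bar, 75 mm above the bench: a level steel bar, 8 mm thick, 100 mm long, along this frame's y. x points level from the bar into the mask, so the pull goes along -x. The bow's legs run from the bar's ends along x into the mask's crown; 58 mm are free between the bar's axis and the wood.
- mask: Pale carved wooden mask, 300 x 224 mm, 155 mm high, face up, crown and bow towards the robot, on a holding board (320 x 300 x 18 mm, 58 to 378 mm along x) gripped by two iron holdfasts (116 mm high, 180 mm either side). All fixed. Origin on the bench below the bar's middle; axes as bar.
- rest: Fixed wooden tool rest, 140 x 256 mm, 64 mm high: base plate 12 mm thick and two notched uprights, 14 mm thick, 50 mm either side of the middle along x. Three notches 92 mm apart along y, 32 mm wide, 14 mm deep. Origin at the centre of its underside; x is the way the tools in it point.
- gouge_a: Gouge with pale wooden handle, 27 mm thick, 240 mm long, lying in a notch of the rest beside the scale; leave alone. Origin at the middle of the handle, x to the blade.
- gouge_b: Gouge with dark wooden handle, 27 mm thick, 240 mm long, lying in another notch of the rest; leave alone. Origin at the middle of the handle, x to the blade.
- mallet: Brown round carver's mallet standing on its head, 90 mm across, 250 mm high; leave alone. Origin at the centre of its underside.
- stone: Sharpening stone in a wooden tray, 200 x 65 x 32 mm, lying on the bench; leave alone. Origin at the centre of its underside.

How it is judged (in metres and radians):
On the way, in this order (a step that is already met when the one before it is completed fails the run):
1. the hook hangs over the bow's bar, with the bar in its bend (x of hook in the frame of bar between -0.014 and 0.003 m and y of hook in the frame of bar between -0.025 and 0.025 m and z of hook in the frame of bar between -0.012 and 0.012 m), for 0.1 s.
2. the rod is drawn out until the red band is just fully out, and held there for a second (value of joint rod between 0.045 and 0.056 m and contact force between scale and mask above 7 N), for 1 s.
At the end, for the whole second after the job is handed in: The gripper still holds the scale still and clear of the rest, its hook round the bar within 25 mm of the bar's middle and pulling with more than 7 N, its axis within 0.2 rad of square to the bar and level, and the rod drawn out 45 to 56 mm (red band just fully out: 50 mm) (all of step 1 and all of step 2 and angle between the x axis of scale and the x axis of bar, either way round below 0.2 rad and contact force between the fingers and scale above 4 N and contact force between scale and rest below 0.1 N and linear speed of scale below 0.02 m/s); the arm keeps its last pose, push and grip.
It fails at once if the scale is overpulled: the rod drawn out beyond 64 mm (value of joint rod above 0.064 m).
It fails at once if the arm or gripper pushes on the mask, its bow or its board (contact force between any of the fingers, the arm and mask above 3 N).
It fails at once if a gouge, the mallet or the stone is moved by more than 30 mm (distance of any of gouge_a, gouge_b, mallet, stone from where it was at the start of the episode above 0.03 m).
It also fails if it takes over 45 s, if anything falls off the work surface, if the arm or the gripper's body presses on something with over 40 N, if the wrist force passes 120 N, or if a joint passes its speed limit or range.

ROBOT

A 6-joint arm with a two-finger parallel gripper is mounted at the origin on the work surface. World frame = base frame: x ahead of the robot, y to its left, z up, the work surface at z = 0. Lengths are in m, angles in degrees, forces in N, time in s.
With the tool pointing down it reaches from about 0.4 to 0.825 m from the base axis. Payload 7 kg.
Tool frame: the origin (TCP) lies midway between the tips of the shut fingers; the grasp point (between the pads) lies 19 mm behind it (ctrl.hold_point_z is the distance from the TCP to the grasp point, in m); z points along the fingers, y is the line along which they close (so a half turn about z gives the same grasp; the last joint's range is limited). The gripper opens to 88 mm and grips with 3 to 60 N. Pads are 19 mm wide; open, the fingers measure 130 mm over their backs; the gripper's body (78 mm by 193 mm) begins 47 mm behind the grasp point.
Start: joints at [-49.383, 20.546, 0.682, 0, -70.136, -16.507], TCP at [0.276, -0.616, 0.227] pointing down, gripper open.
Joint ranges: [-176.03, 176.03], [-82.01, 121.73], [-58.28, 71.71], [-173.87, 95.51], [-174.79, -0.11], [-173.66, 173.66]. Speed limits (degrees/s): [136.94, 136.94, 172.46, 180, 180, 180].

INTERFACE

Orientations are given as [roll, pitch, yaw] about the fixed x, y, z axes, in that order (R = Rz(yaw) Ry(pitch) Rx(roll)).
In Python, from plant import ctrl gives the robot as it stands.
- The arm moves only by the tool apply_moves, never from a script. Its argument "deltas" is a list of rows, each an object with "fingers": the finger opening in mm, from 0 to 87.6; "delta_pos": the shift along the tool's x, y, z in mm, a list of three; "angular": the turn, a rotation vector about the tool's x, y, z in degrees, a list of three. A call has 1 to 10 rows; each row is the pose to reach, as a shift and turn from the pose commanded when the call began, along the tool's axes at that moment; what a row does not reach only later rows make up. A row lasts 1/10 s, in which the tool goes at most 50 mm and 8.59 degrees, less where a joint would pass 70% of its speed; a pose out of reach is approached as far as the arm can. A call with a gripper value outside its range is refused whole. The fingers move at their own pace and stop on an object; the grip force is fixed at half the most. Time passes only in rows, so rows that repeat a pose let the fingers close. It gives the time, the measured TCP pose, the force, the opening and the grip force at its end, in the units of the state.
- ctrl.get_obs(): the state, without advancing time (a new reading comes with each control period).
- ctrl.snapshot(name): name is "scene" or "top" or "wrist"; returns the picture (420x560x3 uint8, red, green, blue); there is no depth.
- ctrl.camera_params(name): a dict with "fx", "fy", "cx", "cy" (pixels), "dist_coeffs" ([k1, k2, p1, p2, k3] as OpenCV has them; the pictures are not rectified), "cam_to_world" (4x4, takes a point from camera to world coordinates); the wrist camera has in their place "mount" (4x4, takes a point from camera to tool coordinates, whose origin is the TCP and whose axes are the flange's). Camera axes: x right, y up, looking along -z (the intrinsics and any distortion apply to the point x, -y, -z); pixel columns grow to the right and rows downward; lengths in m; the calibration is good to about 2 mm. A picture is of the moment at which its call begins: read the wrist's pose just before it. camera_params takes no time and is no camera call.
- ctrl.close_job(): hands the job in; it is judged then, once.
The state is a dict: "clock": time; "joint_pos": joint angles; "qvel": joint speeds; "tau": joint torques, N m; "tool_pos": TCP position; "orientation": TCP orientation; "force": force on the tool from outside, world axes, zero at the start; "moment": the same for the moment, N m; "opening": finger opening in m; "gripper_force": force on a finger pad.
Only numpy, scipy, OpenCV 4.12 (cv2) and the standard library are available. Lean on these libraries where they do the work, as an engineer would, in place of code of your own. Each camera call takes 0.05 s, during which the arm holds its last target. There are 200 camera calls.

## Working session

There is one attempt and no reset: what is moved stays moved. The work goes in short steps, Python scripts to look and compute and a tool call to move; the robot and the scene stay as the last step left them, time stands still between calls to the robot, and variables do not carry over. Pictures are saved under pics/ and viewed, at most 10 in all, crops included, and the job is handed in when it is done.

Besides the shell and the picture viewer there is one more tool, called after "Request:" in YAML: its name, and indented under it one key for each argument. apply_moves: Moves the arm, as the interface text tells. Its arguments: {"type":"object","properties":{"deltas":{"type":"array"}},"required":["deltas"]}

```bash
ls; mkdir -p pics; python3 - <<'E'
from plant import ctrl
import cv2
for n in("scene","top"):
    im=ctrl.snapshot(n); cv2.imwrite(f"pics/{n}0.png",cv2.resize(im[:,:,::-1],(800,600),interpolation=cv2.INTER_CUBIC))
    p=ctrl.camera_params(n); print(p)
print(ctrl.camera_params("wrist")); print(ctrl.get_obs())
E
```

```text
pics
{'fx': 545.1546994951523, 'fy': 545.1546994951523, 'cx': 287.1107908140018, 'cy': 207.6329829892519, 'dist_coeffs': array([-0.20409009,  0.        ,  0.        ,  0.        ,  0.        ]), 'cam_to_world': array([[-0.74888659, -0.49544325,  0.44011914,  1.10928492],
       [ 0.66254271, -0.54536257,  0.51343629,  0.65676141],
       [-0.01435404,  0.67610328,  0.73666703,  0.98779757],
       [ 0.        ,  0.        ,  0.        ,  1.        ]])}
{'fx': 477.64287873831546, 'fy': 477.64287873831546, 'cx': 279.5631538502292, 'cy': 208.34269449719943, 'dist_coeffs': array([-0.10879056,  0.        ,  0.        ,  0.        ,  0.        ]), 'cam_to_world': array([[ 0.01017187,  0.99792444, -0.06358729,  0.47847171],
       [-0.99989794,  0.00951279, -0.0106591 , -0.00250345],
       [-0.01003208,  0.06368922,  0.99791936,  1.27920652],
       [ 0.        ,  0.        ,  0.        ,  1.        ]])}
{'fx': 317.24885744606604, 'fy': 317.24885744606604, 'cx': 278.96120613745455, 'cy': 210.13629494563153, 'dist_coeffs': array([0.00566325, 0.        , 0.        , 0.        , 0.        ]),
[... 328 characters left out ...]
     1.00000000e+00]])}
{'clock': 0.1, 'joint_pos': array([-4.93807171e+01,  2.05870534e+01,  6.36958462e-01, -1.73465911e-02,
       -7.01379104e+01, -1.65079952e+01]), 'qvel': array([-0.00861671, -0.12083267,  0.07999199,  0.16683073,  0.06596057,
       -0.09380332]), 'tau': array([-7.78753019e-05, -5.84162915e+01,  2.93749648e+01,  7.01540440e+00,
        1.02045995e-02, -5.83468932e-05]), 'tool_pos': array([ 0.2755292 , -0.61569142,  0.22570508]), 'orientation': array([ 1.79910988e+02, -9.37335791e-03, -1.55894611e+02]), 'force': array([ 0.81669215, -0.44054898,  0.15481132]), 'moment': array([ 0.0288316 ,  0.01577997, -0.01218731]), 'gripper_force': 0.0, 'opening': 0.08796354051893507}
```

View pics/top0.png

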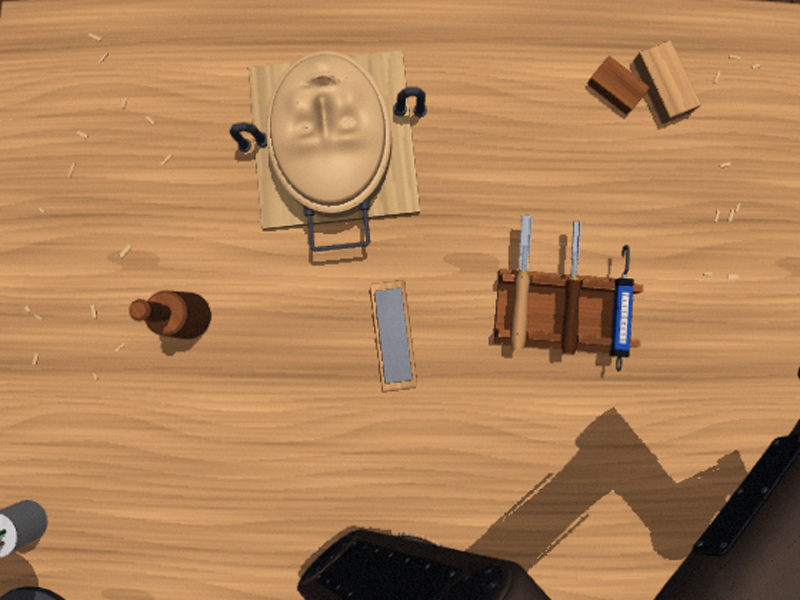

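View pics/scene0.png

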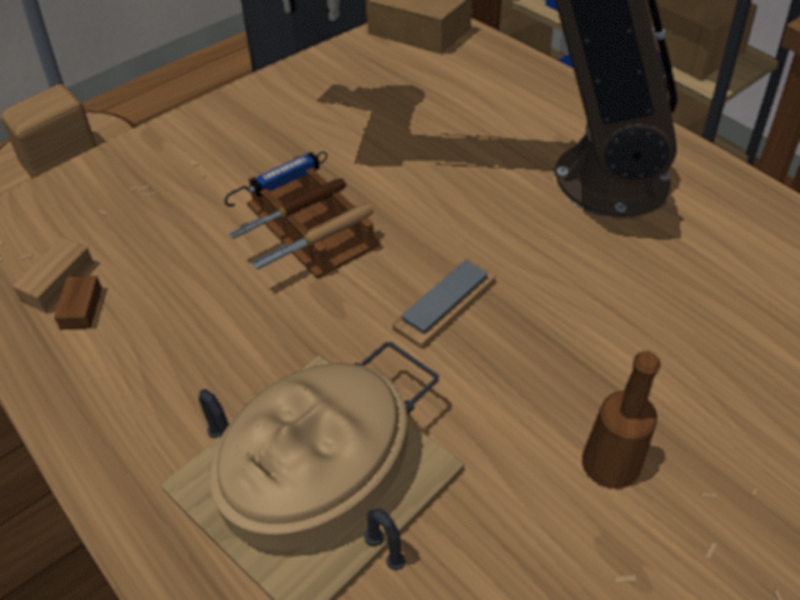

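The top view shows the scale's housing from about (625,280) to (621,356) with the hook at (627,250). The bar's ends are at (312,248) and (368,243), and the stone is between them at (393,336).

```bash
cat > h.py <<'E'
import numpy as np,cv2
from plant import ctrl
from scipy.spatial.transform import Rotation as R
def tool():
    o=ctrl.get_obs(); T=np.eye(4); T[:3,:3]=R.from_euler('xyz',o['orientation'],degrees=True).as_matrix(); T[:3,3]=o['tool_pos']; return T
def ray(name,px,z,T=None):
    p=ctrl.camera_params(name); K=np.array([[p['fx'],0,p['cx']],[0,p['fy'],p['cy']],[0,0,1]])
    C=p['cam_to_world'] if name!='wrist' else T@p['mount']
    u=cv2.undistortPoints(np.array([[px]],float),K,p['dist_coeffs'])[0,0]
    d=C[:3,:3]@[u[0],-u[1],-1]; o=C[:3,3]; return o+d*(z-o[2])/d[2]
def plan(xyz,yaw): # delta from current cmd ~ measured
    T=tool(); d=T[:3,:3].T@(np.array(xyz)-T[:3,3]); G=R.from_euler('xyz',[180,0,yaw],degrees=True)
    rv=(R.from_matrix(T[:3,:3]).inv()*G).as_rotvec(degrees=True); return d*1000,rv
E
python3 - <<'E'
from h import *
np.set_printoptions(precision=4,suppress=True)
s=.7
f=lambda p,z:ray('top',(p[0]*s,p[1]*s),z)
a,b=f((625,280),.078),f((621,356),.078); print(a,b,(a+b)/2,np.degrees(np.arctan2(*(a-b)[[1,0]])),np.linalg.norm(a-b))
print('hook',f((627,250),.075))
for g in((518,345),(524,215)),((570,352),(576,222)): 
    p,q=f(g[0],.075),f(g[1],.066);print('gouge',p,q,np.degrees(np.arctan2(*(q-p)[[1,0]])))
l,r=f((312,248),.075),f((368,243),.075); print('bar',l,r,(l+r)/2,np.degrees(np.arctan2(*(l-r)[[1,0]]))-90,np.linalg.norm(l-r))
print(plan([(a+b)[0]/2,(a+b)[1]/2,.25],0))
E
```

```text
[ 0.5903 -0.3916  0.078 ] [ 0.4552 -0.3832  0.078 ] [ 0.5228 -0.3874  0.078 ] -3.5675466892389354 0.13542508943849835
hook [ 0.6447 -0.3971  0.075 ]
gouge [ 0.4735 -0.1998  0.075 ] [ 0.7071 -0.2126  0.066 ] -3.1334352576089386
gouge [ 0.4617 -0.2924  0.075 ] [ 0.6957 -0.3071  0.066 ] -3.59610010551527
bar [0.6424 0.1671 0.075 ] [0.6521 0.0672 0.075 ] [0.6473 0.1171 0.075 ] 5.552996184534351 0.10034745420410605
(array([-318.9027,  107.4277,  -24.1802]), array([   0.0386,    0.1184, -155.8946]))
```

Request:
apply_moves:
  deltas:
    - {"fingers": 80,"delta_pos": [-40,13,2],"angular": [0,0,-8.5]}
    - {"fingers": 80,"delta_pos": [-80,27,4],"angular": [0,0,-17]}
    - {"fingers": 80,"delta_pos": [-120,40,6],"angular": [0,0,-25.5]}
    - {"fingers": 80,"delta_pos": [-160,54,8],"angular": [0,0,-34]}
    - {"fingers": 80,"delta_pos": [-200,67,10],"angular": [0,0,-42.5]}
    - {"fingers": 80,"delta_pos": [-240,80,12],"angular": [0,0,-51]}
    - {"fingers": 80,"delta_pos": [-280,94,14],"angular": [0,0,-59.5]}
    - {"fingers": 80,"delta_pos": [-319,107,16],"angular": [0,0,-68]}
    - {"fingers": 80,"delta_pos": [-319,107,16],"angular": [0,0,-76.5]}
    - {"fingers": 80,"delta_pos": [-319,107,16],"angular": [0,0,-85]}

```text
clock: 1.1
tool_pos: [0.5241, -0.3866, 0.2098]
orientation: [180.0, 0.1, -70.4]
force: [0.1, 0.1, 0.7]
opening: 0.0802
gripper_force: 0.0
```

Request:
apply_moves:
  deltas:
    - {"fingers": 80,"delta_pos": [0,0,0],"angular": [0,0,-8.5]}
    - {"fingers": 80,"delta_pos": [0,0,0],"angular": [0,0,-17]}
    - {"fingers": 80,"delta_pos": [0,0,0],"angular": [0,0,-25.5]}
    - {"fingers": 80,"delta_pos": [0,0,0],"angular": [0,0,-34]}
    - {"fingers": 80,"delta_pos": [0,0,0],"angular": [0,0,-42.5]}
    - {"fingers": 80,"delta_pos": [0,0,0],"angular": [0,0,-51]}
    - {"fingers": 80,"delta_pos": [0,0,0],"angular": [0,0,-59.5]}
    - {"fingers": 80,"delta_pos": [0,0,0],"angular": [0,0,-67.5]}
    - {"fingers": 80,"delta_pos": [0,0,0],"angular": [0,0,-67.5]}
    - {"fingers": 80,"delta_pos": [0,0,0],"angular": [0,0,-67.5]}

```text
clock: 2.1
tool_pos: [0.523, -0.388, 0.2102]
orientation: [-180.0, 0.0, -3.6]
force: [-0.2, 0.7, -0.3]
opening: 0.0797
gripper_force: 0.0
```

```bash
python3 - <<'E'
from h import *
T=tool(); np.save('T1',T); o=ctrl.get_obs(); print(o['clock'],o['tool_pos'],o['orientation'],o['joint_pos'])
cv2.imwrite("pics/w1.png",cv2.resize(ctrl.snapshot("wrist")[:,:,::-1],(800,600),interpolation=cv2.INTER_CUBIC))
E
```

```text
2.1 [ 0.52301277 -0.3880454   0.21022837] [-1.79984531e+02  3.06151490e-02 -3.63140621e+00] [-1.94489678e+01  1.89326622e+01 -3.85532136e+00 -7.08989529e-03
 -6.72456889e+01  1.05820302e+02]
```

View pics/w1.png

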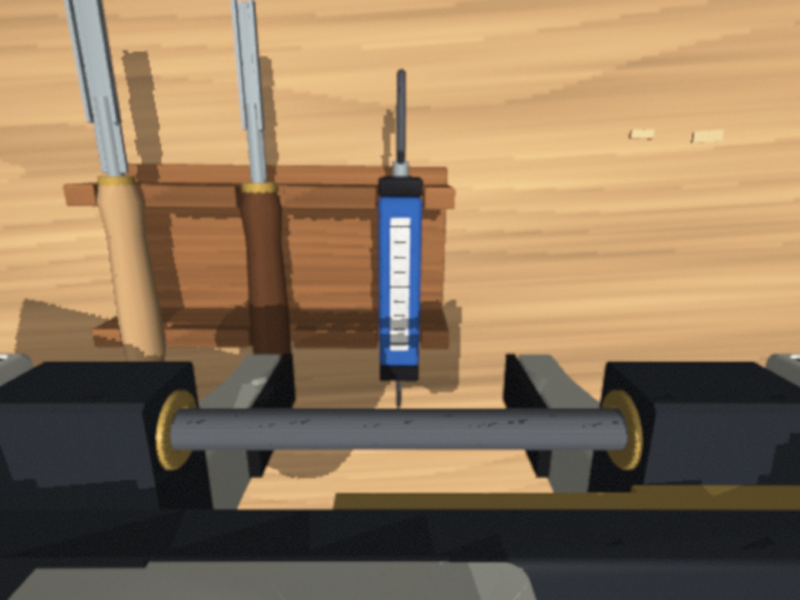

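The wrist view shows the housing from (401,178) to (399,380), centred between the fingers. The hook's shank front is at (401,70).

```bash
python3 - <<'E'
from h import *
T=np.load('T1.npy'); f=lambda p,z:ray('wrist',(p[0]*.7,p[1]*.7),z,T)
a,b=f((401,178),.078),f((399,380),.078); print(a,b,(a+b)/2,np.degrees(np.arctan2(*(a-b)[[1,0]])),np.linalg.norm(a-b))
print(f((401,70),.075), plan([(a+b)[0]/2,(a+b)[1]/2,.047],-3.6))
E
```

```text
[ 0.59118731 -0.39487937  0.078     ] [ 0.45375217 -0.38489484  0.078     ] [ 0.52246974 -0.3898871   0.078     ] -4.15518471204746 0.1377973461756059
[ 0.65197333 -0.3986793   0.075     ] (array([ -0.41871244,   1.87825494, 163.31410265]), array([-0.01148118,  0.02228793, -0.01672156]))
```

Request:
apply_moves:
  deltas:
    - {"fingers": 70,"delta_pos": [0,1,30],"angular": [0,0,0.3]}
    - {"fingers": 70,"delta_pos": [0,1,70],"angular": [0,0,0.3]}
    - {"fingers": 70,"delta_pos": [0,1,110],"angular": [0,0,0.3]}
    - {"fingers": 70,"delta_pos": [0,1,140],"angular": [0,0,0.3]}
    - {"fingers": 70,"delta_pos": [0,1,160],"angular": [0,0,0.3]}
    - {"fingers": 70,"delta_pos": [0,1,164],"angular": [0,0,0.3]}
    - {"fingers": 20,"delta_pos": [0,1,164],"angular": [0,0,0.3]}
    - {"fingers": 20,"delta_pos": [0,1,164],"angular": [0,0,0.3]}
    - {"fingers": 20,"delta_pos": [0,1,164],"angular": [0,0,0.3]}
    - {"fingers": 20,"delta_pos": [0,1,164],"angular": [0,0,0.3]}

```text
clock: 3.15
tool_pos: [0.5238, -0.3894, 0.0479]
orientation: [180.0, -0.1, -3.7]
force: [-0.3, 0.3, -0.3]
opening: 0.0434
gripper_force: 0.0
```

Request:
apply_moves:
  deltas:
    - {"fingers": 20,"delta_pos": [0,0,0],"angular": [0,0,0]}
    - {"fingers": 20,"delta_pos": [0,0,0],"angular": [0,0,0]}
    - {"fingers": 20,"delta_pos": [0,0,0],"angular": [0,0,0]}

```text
clock: 3.45
tool_pos: [0.5232, -0.3892, 0.047]
orientation: [180.0, -0.0, -3.7]
force: [-0.7, 0.6, 4.0]
opening: 0.028
gripper_force: 30.0
```

Request:
apply_moves:
  deltas:
    - {"fingers": 20,"delta_pos": [0,0,-8],"angular": [0,0,0]}
    - {"fingers": 20,"delta_pos": [0,0,-25],"angular": [0,0,0]}
    - {"fingers": 20,"delta_pos": [0,0,-55],"angular": [0,0,0]}
    - {"fingers": 20,"delta_pos": [0,0,-90],"angular": [0,0,0]}
    - {"fingers": 20,"delta_pos": [0,-12,-120],"angular": [0,0,0]}
    - {"fingers": 20,"delta_pos": [0,-35,-140],"angular": [0,0,-1]}
    - {"fingers": 20,"delta_pos": [-1,-65,-153],"angular": [0,0,-2]}
    - {"fingers": 20,"delta_pos": [-1,-100,-153],"angular": [0,0,-3]}
    - {"fingers": 20,"delta_pos": [-2,-140,-153],"angular": [0,0,-4]}
    - {"fingers": 20,"delta_pos": [-2,-180,-153],"angular": [0,0,-5]}

```text
clock: 4.45
tool_pos: [0.5321, -0.208, 0.1998]
orientation: [-180.0, 0.0, 1.3]
force: [0.5, -0.1, -2.0]
opening: 0.0279
gripper_force: 30.0
```

```bash
python3 - <<'E'
from h import *
o=ctrl.get_obs(); print(o['tool_pos'],o['opening'],o['gripper_force'],plan([.5498-.02,.1076-.002,.17],5.5))
E
```

```text
[ 0.53206547 -0.20804839  0.19975661] 0.027934638804740206 29.990840256214142 (array([   4.89242487, -313.60999672,   29.84517061]), array([-0.01688625,  0.01306707, -4.19372352]))
```

Request:
apply_moves:
  deltas:
    - {"fingers": 20,"delta_pos": [0,-35,0],"angular": [0,0,-1]}
    - {"fingers": 20,"delta_pos": [1,-75,0],"angular": [0,0,-2]}
    - {"fingers": 20,"delta_pos": [2,-120,0],"angular": [0,0,-3]}
    - {"fingers": 20,"delta_pos": [3,-165,0],"angular": [0,0,-4.2]}
    - {"fingers": 20,"delta_pos": [4,-210,0],"angular": [0,0,-4.2]}
    - {"fingers": 20,"delta_pos": [5,-250,5],"angular": [0,0,-4.2]}
    - {"fingers": 20,"delta_pos": [5,-285,15],"angular": [0,0,-4.2]}
    - {"fingers": 20,"delta_pos": [5,-305,25],"angular": [0,0,-4.2]}
    - {"fingers": 20,"delta_pos": [5,-314,30],"angular": [0,0,-4.2]}
    - {"fingers": 20,"delta_pos": [5,-314,30],"angular": [0,0,-4.2]}

```text
clock: 5.45
tool_pos: [0.5298, 0.1053, 0.1688]
orientation: [180.0, 0.1, 5.6]
force: [0.2, 1.1, -3.2]
opening: 0.0282
gripper_force: 30.0
```

Request:
apply_moves:
  deltas:
    - {"fingers": 20,"delta_pos": [7,0,15],"angular": [0,0,0]}
    - {"fingers": 20,"delta_pos": [15,0,35],"angular": [0,0,0]}
    - {"fingers": 20,"delta_pos": [20,0,52],"angular": [0,0,0]}
    - {"fingers": 20,"delta_pos": [20,0,60],"angular": [0,0,0]}
    - {"fingers": 20,"delta_pos": [20,0,60],"angular": [0,0,0]}
    - {"fingers": 20,"delta_pos": [20,0,60],"angular": [0,0,0]}

```text
clock: 6.05
tool_pos: [0.5506, 0.1061, 0.1103]
orientation: [180.0, -0.0, 5.5]
force: [-0.4, 0.1, -2.0]
opening: 0.0279
gripper_force: 30.0
```

```bash
python3 - <<'E'
from h import *
T=tool(); np.save('T2',T); o=ctrl.get_obs(); print(o['tool_pos'],o['orientation'],o['force'])
cv2.imwrite("pics/w2.png",cv2.resize(ctrl.snapshot("wrist")[:,:,::-1],(800,600),interpolation=cv2.INTER_CUBIC))
im=ctrl.snapshot("scene")[:,:,::-1]; cv2.imwrite("pics/s2.png",cv2.resize(im[170:380,180:460],(800,600),interpolation=cv2.INTER_CUBIC))
E
```

```text
[0.55061272 0.10613903 0.11030702] [ 1.79997059e+02 -2.87689105e-02  5.48783152e+00] [-0.39412252  0.10108636 -1.9956329 ]
```

View pics/w2.png

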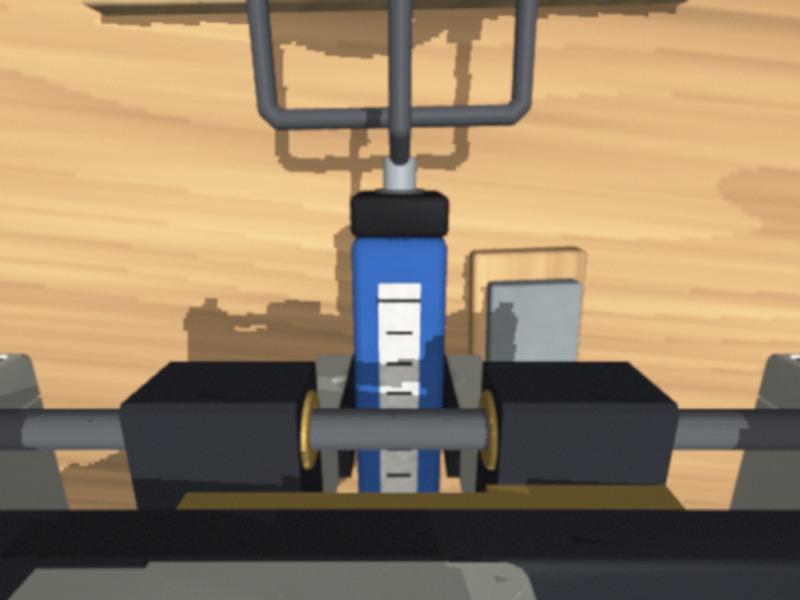

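View pics/s2.png

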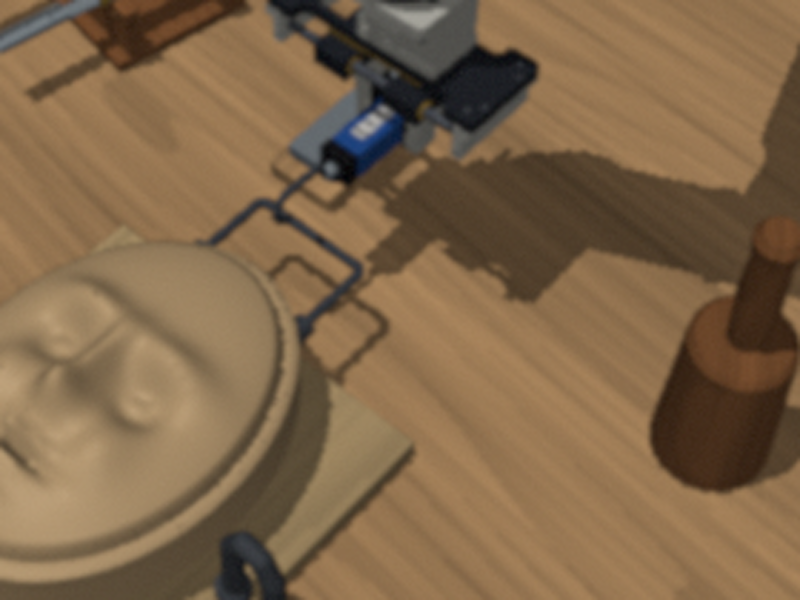

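The wrist view shows the bar from its left corner (274,119) to its right corner (521,113). The shank crosses it at column 400, about central, and the bow's legs run off the top edge.

```bash
python3 - <<'E'
from h import *
np.set_printoptions(precision=4,suppress=True)
T=np.load('T2.npy'); f=lambda p,z:ray('wrist',(p[0]*.7,p[1]*.7),z,T)
l,r=f((274,119),.075),f((521,113),.075); m=(l+r)/2
print(l,r,m,np.degrees(np.arctan2(*(l-r)[[1,0]]))-90,np.linalg.norm(l-r))
print('bar mid in tool mm',1000*T[:3,:3].T@(m-T[:3,3]))
a,b=f((400,195),T[2,3]+.031),f((400,480),T[2,3]+.031)
print('front cap, in tool',1000*T[:3,:3].T@(a-T[:3,3]))
E
```

```text
[0.6394 0.1634 0.075 ] [0.6509 0.0661 0.075 ] [0.6451 0.1148 0.075 ] 6.747234431518066 0.09800126784246847
bar mid in tool mm [94.8942  0.4499 35.3547]
front cap, in tool [ 68.6044   1.4335 -30.9655]
```

Request:
apply_moves:
  deltas:
    - {"fingers": 20,"delta_pos": [0,0,7],"angular": [0,0,-0.6]}
    - {"fingers": 20,"delta_pos": [0,0,17],"angular": [0,0,-0.6]}
    - {"fingers": 20,"delta_pos": [-1,0,27],"angular": [0,0,-0.6]}
    - {"fingers": 20,"delta_pos": [-1,0,35],"angular": [0,0,-0.6]}
    - {"fingers": 20,"delta_pos": [-1,0,42],"angular": [0,0,-0.6]}
    - {"fingers": 20,"delta_pos": [-1,0,48],"angular": [0,0,-0.6]}
    - {"fingers": 20,"delta_pos": [-1,0,51],"angular": [0,0,-0.6]}
    - {"fingers": 20,"delta_pos": [-1,0,52],"angular": [0,0,-0.6]}
    - {"fingers": 20,"delta_pos": [-1,0,52],"angular": [0,0,-0.6]}

```text
clock: 7.05
tool_pos: [0.5496, 0.1065, 0.0576]
orientation: [180.0, -0.0, 6.1]
force: [0.3, -0.1, -2.5]
opening: 0.0277
gripper_force: 30.0
```

Request:
apply_moves:
  deltas:
    - {"fingers": 20,"delta_pos": [-5,0,0],"angular": [0,0,0]}
    - {"fingers": 20,"delta_pos": [-11,0,0],"angular": [0,0,0]}
    - {"fingers": 20,"delta_pos": [-16,0,0],"angular": [0,0,0]}
    - {"fingers": 20,"delta_pos": [-20,0,0],"angular": [0,0,0]}
    - {"fingers": 20,"delta_pos": [-23,0,0],"angular": [0,0,0]}
    - {"fingers": 20,"delta_pos": [-23,0,0],"angular": [0,0,0]}
    - {"fingers": 20,"delta_pos": [-23,0,0],"angular": [0,0,0]}

```text
clock: 7.75
tool_pos: [0.5267, 0.1042, 0.0577]
orientation: [-180.0, -0.0, 6.1]
force: [0.1, -1.1, -1.7]
opening: 0.0277
gripper_force: 30.0
```

Request:
apply_moves:
  deltas:
    - {"fingers": 20,"delta_pos": [-4,0,0],"angular": [0,0,0]}
    - {"fingers": 20,"delta_pos": [-8,0,0],"angular": [0,0,0]}
    - {"fingers": 20,"delta_pos": [-12,0,0],"angular": [0,0,0]}
    - {"fingers": 20,"delta_pos": [-16,0,0],"angular": [0,0,0]}
    - {"fingers": 20,"delta_pos": [-20,0,0],"angular": [0,0,0]}
    - {"fingers": 20,"delta_pos": [-20,0,0],"angular": [0,0,0]}
    - {"fingers": 20,"delta_pos": [-20,0,0],"angular": [0,0,0]}

```text
clock: 8.45
tool_pos: [0.5071, 0.1021, 0.0578]
orientation: [-180.0, -0.1, 6.1]
force: [4.4, 0.4, -3.0]
opening: 0.0278
gripper_force: 30.0
```

Request:
apply_moves:
  deltas:
    - {"fingers": 20,"delta_pos": [-5,0,0],"angular": [0,0,0]}
    - {"fingers": 20,"delta_pos": [-10,0,0],"angular": [0,0,0]}
    - {"fingers": 20,"delta_pos": [-15,0,0],"angular": [0,0,0]}
    - {"fingers": 20,"delta_pos": [-20,0,0],"angular": [0,0,0]}
    - {"fingers": 20,"delta_pos": [-24,0,0],"angular": [0,0,0]}
    - {"fingers": 20,"delta_pos": [-28,0,0],"angular": [0,0,0]}
    - {"fingers": 20,"delta_pos": [-28,0,0],"angular": [0,0,0]}
    - {"fingers": 20,"delta_pos": [-28,0,0],"angular": [0,0,0]}

```text
clock: 9.25
tool_pos: [0.481, 0.0998, 0.0583]
orientation: [-179.9, -0.2, 6.1]
force: [11.1, 0.1, -3.9]
opening: 0.028
gripper_force: 30.0
```

```bash
python3 - <<'E'
from h import *
T=tool(); np.save('T3',T); F=[]
im=ctrl.snapshot("wrist")[:,:,::-1]; cv2.imwrite("pics/w3.png",cv2.resize(im[0:210,140:420],(800,600),interpolation=cv2.INTER_CUBIC))
for i in range(6): F.append(ctrl.get_obs()['force']); ctrl.snapshot("top")
print(T[:3,3],np.mean(F,0))
E
```

```text
[0.48098568 0.09984639 0.05832249] [10.47864618  0.02589525 -4.50270113]
```

View pics/w3.png

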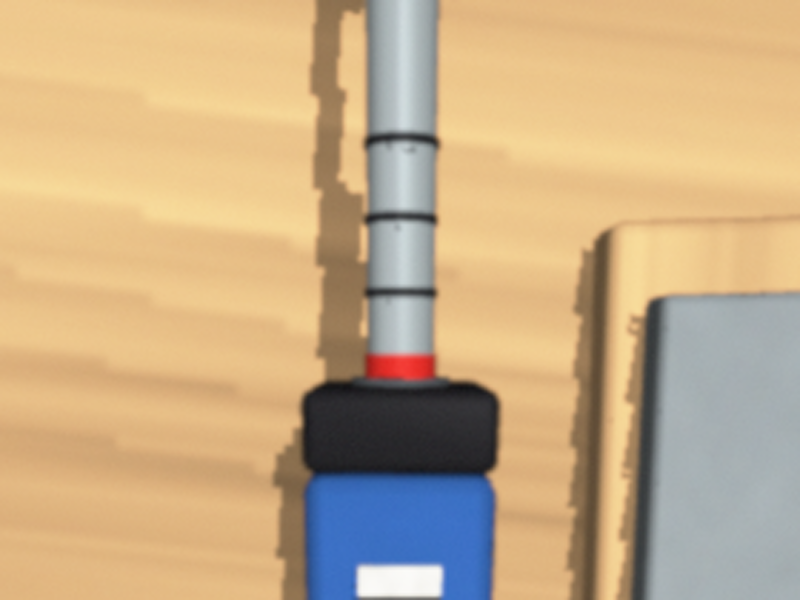

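Ring spacing is about 76 px per 10 mm. The red band shows from row 354 to the mouth at row 381, about 3.5–4.5 mm, so the rod is out about 42 mm, which agrees with 10.5 N. It needs about 7.5 mm more.

Request:
apply_moves:
  deltas:
    - {"fingers": 20,"delta_pos": [-2,0,0],"angular": [0,0,0]}
    - {"fingers": 20,"delta_pos": [-4,0,0],"angular": [0,0,0]}
    - {"fingers": 20,"delta_pos": [-6,0,0],"angular": [0,0,0]}
    - {"fingers": 20,"delta_pos": [-7.5,0,0],"angular": [0,0,0]}
    - {"fingers": 20,"delta_pos": [-7.5,0,0],"angular": [0,0,0]}
    - {"fingers": 20,"delta_pos": [-7.5,0,0],"angular": [0,0,0]}

```text
clock: 10.2
tool_pos: [0.4742, 0.0993, 0.0585]
orientation: [-179.9, -0.3, 6.1]
force: [11.7, -0.5, -3.7]
opening: 0.0276
gripper_force: 30.0
```

```bash
python3 - <<'E'
from h import *
T=tool(); F=[]
im=ctrl.snapshot("wrist")[:,:,::-1]; cv2.imwrite("pics/w4.png",cv2.resize(im[0:210,140:420],(800,600),interpolation=cv2.INTER_CUBIC))
for i in range(10): F.append(ctrl.get_obs()['force']); ctrl.snapshot("top")
print(T[:3,3],np.mean(F,0),ctrl.get_obs()['orientation'],ctrl.get_obs()['clock'])
E
```

```text
[0.47416184 0.09930627 0.05851407] [11.77902848 -0.38534441 -4.3895289 ] [-179.92245746   -0.27689063    6.13927108] 10.75
```

View pics/w4.png

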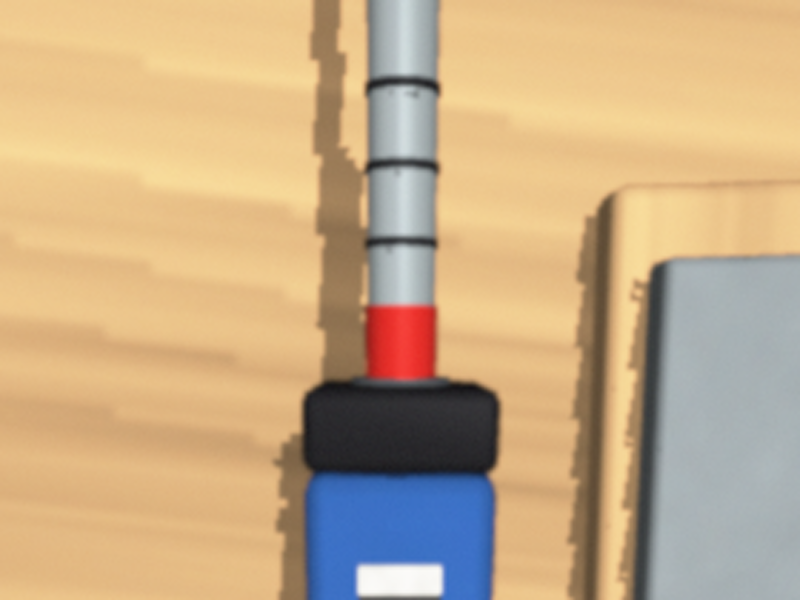

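The band now shows from row 306 to row 380, about 10 of its 12 mm. The rod is out about 48.5 mm, so I'll add 1.5 mm and hold for more than a second.

Request:
apply_moves:
  deltas:
    - {"fingers": 20,"delta_pos": [-0.8,0,0],"angular": [0,0,0]}
    - {"fingers": 20,"delta_pos": [-1.5,0,0],"angular": [0,0,0]}
    - {"fingers": 20,"delta_pos": [-1.5,0,0],"angular": [0,0,0]}
    - {"fingers": 20,"delta_pos": [-1.5,0,0],"angular": [0,0,0]}
    - {"fingers": 20,"delta_pos": [-1.5,0,0],"angular": [0,0,0]}
    - {"fingers": 20,"delta_pos": [-1.5,0,0],"angular": [0,0,0]}
    - {"fingers": 20,"delta_pos": [-1.5,0,0],"angular": [0,0,0]}
    - {"fingers": 20,"delta_pos": [-1.5,0,0],"angular": [0,0,0]}
    - {"fingers": 20,"delta_pos": [-1.5,0,0],"angular": [0,0,0]}
    - {"fingers": 20,"delta_pos": [-1.5,0,0],"angular": [0,0,0]}

```text
clock: 11.75
tool_pos: [0.4728, 0.0992, 0.0585]
orientation: [-179.9, -0.3, 6.1]
force: [11.9, 0.1, -4.7]
opening: 0.028
gripper_force: 30.0
```

Request:
apply_moves:
  deltas:
    - {"fingers": 20,"delta_pos": [0,0,0],"angular": [0,0,0]}
    - {"fingers": 20,"delta_pos": [0,0,0],"angular": [0,0,0]}
    - {"fingers": 20,"delta_pos": [0,0,0],"angular": [0,0,0]}
    - {"fingers": 20,"delta_pos": [0,0,0],"angular": [0,0,0]}
    - {"fingers": 20,"delta_pos": [0,0,0],"angular": [0,0,0]}

```text
clock: 12.25
tool_pos: [0.4728, 0.0992, 0.0586]
orientation: [-179.9, -0.3, 6.1]
force: [12.1, -0.1, -4.5]
opening: 0.0278
gripper_force: 30.0
```

```bash
python3 - <<'E'
from h import *
im=ctrl.snapshot("wrist")[:,:,::-1]; F=[]
c=im[0:210,140+126:140+154].astype(int).mean(1); red=[i for i in range(210) if c[i,2]>150 and c[i,1]<100]
for i in range(6): F.append(ctrl.get_obs()['force']); ctrl.snapshot("top")
print(red[0],red[-1],len(red)/26.6*10,np.mean(F,0),ctrl.get_obs()['tool_pos'],ctrl.get_obs()['gripper_force'])
E
```

```text
104 131 10.526315789473683 [12.46740284 -0.39734249 -4.3011887 ] [0.47282208 0.0992315  0.05853624] 30.012277364730835
```

```bash
python3 -c "
from plant import ctrl
print(ctrl.close_job())"
```

```text
the job is handed in; nothing more can be done
None
```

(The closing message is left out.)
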